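Close the cup pair and pack its scraper

TASK

Pack the cup set into its black storage tray: lay the orange scraper fully down in its shaped pocket, and take the blue cup from the sloping drain rack and set it gently mouth-down on the silver cup in the tray, squarely rim on rim so that the pair is closed and stands steady. Put the blue cup down on the rim, do not drop or press it, leave the silver cup standing in its recess, and do not disturb the glossy tile, the green-lidded pot or the sharpener.

Things in the scene. Friction and masses are not known exactly. Their poses are not given: they have to be found in the camera images.
- tray: flat black storage tray with yellow recess floors, 120 (x) x 200 (y) x 14 mm, fixed to the table; origin at the centre of its underside, z up. At +y it has a round recess, 50 mm wide and 8 mm deep, that holds the silver cup; at -y a pocket shaped like the scraper. Both floors are 6 mm above the tray's underside. Tray and scraper may swap sides of the table.
- tray_cup_seat (a point): centre of the floor of the round recess in the tray
- tray_pocket (a point): point on the floor of the scraper's pocket where the scraper's origin comes to lie when it is laid in; axes as the tray's: the blade end of the pocket is towards +x. Pocket 8 mm deep, 2 mm wider than the scraper on each side (handle part 18 mm, blade part 44 mm wide); ends 2 mm clear too, so the scraper fits one way round only. The handle then stands 14 mm above the tray's top face.
- scraper: loose hand scraper, 60 g, lying flat on the table; orange handle 80 x 14 mm and 22 mm high, at its +x end a steel blade 20 mm long, 40 mm wide, 6 mm thick; origin under the middle of the handle, x along it towards the blade, z up; the underside of all of it is flat
- lower_cup: loose silver cup standing mouth-up in the tray's recess, about 140 g; body 46 mm across, 48 mm high, with a flat rim flange 54 mm across outside and 40 mm inside, 4 mm thick; origin at the centre of its underside, z towards the mouth
- lower_cup_rim (a point): centre of the silver cup's mouth, in the plane of its rim (48 mm above its underside)
- cover_cup: loose blue cup, about 120 g, same shape as the silver cup (body 46 mm across, 48 mm high, flat rim flange 54 mm across and 4 mm thick); at the start it lies mouth-down on the drain rack's sloping board, leaning on the two pins. Origin at the centre of its mouth in the plane of its rim, z from the mouth towards its closed bottom: z points straight up when the cup stands mouth-down and level
- rack: white drain rack fixed to the table, 110 (x) x 96 (y) mm, about 73 mm high at the back; its board slopes at 30 degrees, rising towards the rack's own +x, and faces up and towards its own -x (roughly to the left as seen from the robot). Two steel pins 8 mm high stand square to the board below the cup. Origin at the centre of its underside, z up
- gloss_tile: bystander: black framed glossy tile 62 x 88 x 13 mm, origin under its centre
- parts_pot: bystander: white pot with a green lid, 45 mm wide, 43 mm high, origin under its centre
- sharpener: bystander: small pale sharpener 15 x 25 x 14 mm, origin under its centre
Mind the look-alikes: they are no part of the job. Of the things shaped like the rack, the white one is meant.

How it is judged (in metres and radians):
On the way, in this order (a step that is already met when the one before it is completed fails the run):
1. the blue cup is lifted clear of the drain rack (distance between cover_cup and rack above 0.12 m and contact force between the fingers and cover_cup above 0.5 N), for 0.1 s.
2. the blue cup, still held, touches the silver cup's rim, level and over it (contact force between cover_cup and lower_cup above 0.3 N and contact force between the fingers and cover_cup above 0.5 N and distance between cover_cup and lower_cup_rim below 0.007 m and angle between cover_cup's own z axis and vertical below 0.15 rad), for 0.1 s.
At the end, for the whole second after the job is handed in: Blue cup at rest mouth-down on the silver cup: mouth centres within 4.5 mm sideways and 6 mm in all, both cups within 0.05 rad of upright; silver cup within 4 mm of its seat; scraper at rest within 6 mm of the pocket point, raised under 2 mm, tilted under 0.05 rad (horizontal distance between cover_cup and lower_cup_rim below 0.0045 m and distance between cover_cup and lower_cup_rim below 0.006 m and angle between each of cover_cup, lower_cup, scraper's own z axis and vertical below 0.05 rad and distance between lower_cup and tray_cup_seat below 0.004 m and horizontal distance between scraper and tray_pocket below 0.006 m and z of scraper in the frame of tray_pocket below 0.002 m and linear speed of each of cover_cup, scraper below 0.01 m/s); the robot touches nothing.
It fails at once if the cups are pressed or struck together with more than 30 N (contact force between cover_cup and lower_cup above 30 N).
It fails at once if the silver cup is knocked over or lifted out of its recess (angle between lower_cup's own z axis and vertical above 0.3 rad or distance between lower_cup and tray_cup_seat above 0.015 m).
It fails at once if the gloss tile is disturbed (moved by more than 20 mm) (distance of gloss_tile from where it was at the start of the episode above 0.02 m).
It fails at once if the parts pot is disturbed (moved by more than 20 mm) (distance of parts_pot from where it was at the start of the episode above 0.02 m).
It fails at once if the sharpener is disturbed (moved by more than 20 mm) (distance of sharpener from where it was at the start of the episode above 0.02 m).
It also fails if it takes over 62 s, if anything falls off the work surface, if the arm or the gripper's body presses on something with over 40 N, if the wrist force passes 120 N, or if a joint passes its speed limit or range.

ROBOT

A 7-joint arm with a two-finger parallel gripper is mounted at the origin on a cart in front of the work surface, level with it; the furniture and walls round the work are solid. World frame = base frame: x ahead of the robot, y to its left, z up, the work surface at z = 0. Lengths are in m, angles in degrees, forces in N, time in s.
With the tool pointing down it reaches from about 0.425 to 0.875 m from the base axis. Payload 4.7 kg.
Tool frame: the origin (TCP) lies midway between the tips of the shut fingers; the grasp point (between the pads) lies 19 mm behind it; z points along the fingers, y is the line along which they close (so a half turn about z gives the same grasp; the last joint's range is limited). The gripper opens to 87 mm and grips with 3 to 60 N. Pads are 19 mm wide; open, the fingers measure 117 mm over their backs; the gripper's body (75 mm by 190 mm) begins 51 mm behind the grasp point.
Start: joints at [77.183, 18.392, -4.016, 83.108, 1.295, 78.541, -3.26], TCP at [0.153, -0.632, 0.223] pointing down, gripper open.
Joint ranges: [-163.93, 163.93], [-17.29, 119.83], [-79.2, 71.16], [3.27, 140.29], [-89.18, 269.18], [5.43, 117.66], [-154.24, 154.24]. Speed limits (degrees/s): [147.25, 147.25, 180, 180, 180, 180, 180].

INTERFACE

Orientations are given as [roll, pitch, yaw] about the fixed x, y, z axes, in that order (R = Rz(yaw) Ry(pitch) Rx(roll)).
In Python, from cell import env, viewer, boxes_of, masks_of gives the robot as it stands. The module is installed in compiled form; this text tells all that it offers.
- The arm moves only by the tool apply_moves, never from a script. Its argument "moves" is a list of rows, each a list of 7 numbers: the shift along the tool's x, y, z scaled (see below), then the turn, a rotation vector about the tool's x, y, z scaled (see below), then the opening, from 0 (shut) to 1 (fully open). A call has 1 to 20 rows; each row is the pose to reach, as a shift and turn from the pose commanded when the call began, along the tool's axes at that moment; what a row does not reach only later rows make up. The controller multiplies each number of a shift by 0.2 m and each number of a turn by 1.5 rad. A row lasts 1/10 s, in which the tool goes at most 50 mm and 8.59 degrees, less where a joint would pass 70% of its speed; a pose out of reach is approached as far as the arm can. A call with a number of a shift or a turn outside -1 to 1 is refused whole. A call with a gripper value outside its range is refused whole. The fingers move at their own pace and stop on an object; "grip_force" is the grip in N (left out, the last holds). Time passes only in rows, so rows that repeat a pose let the fingers close. It gives the time, the measured TCP pose, the force, the opening and the grip force at its end, in the units of the state.
- env.get_obs(): the state, without advancing time (a new reading comes with each control period).
- viewer.read_camera(name): name is "side" or "top" or "wrist"; returns the picture (400x640x3 uint8, red, green, blue); there is no depth.
- viewer.get_calibration(name): a dict with "fov_y" (degrees; the focal length in pixels is half the picture's height over the tangent of half this angle, whatever the lens; pixels are square), "cx", "cy" (the principal point, pixels), "position" and "orientation" of the camera in the world. Camera axes: x right, y up, looking along -z (the intrinsics and any distortion apply to the point x, -y, -z); pixel columns grow to the right and rows downward; lengths in m; the calibration is good to about 2 mm. A picture is of the moment at which its call begins: read the wrist's pose just before it. get_calibration takes no time and is no camera call; for the wrist camera it gives the pose at the moment of the call.
- env.sign_off(): hands the job in; it is judged then, once.
Trained networks look in the newest picture that a camera, given by its name, has taken for a name from the list of things; names that differ only in an ending like _2 or _b are one class to them, and where a whole thing is asked for, a point or a joint stands for the part that bears it (a point fixed in the world has none). Each returns a list of dicts, best first, with "conf" (0 to 1); they miss things now and then, are a little off and sometimes report something else, mostly with a low value. They report only what shows in the picture. A call takes as long as a camera call. They do not tell look-alikes from the thing itself.
- boxes_of(camera, target): "location" ([column, row] in pixels, amid what is visible of it).
- masks_of(camera, target): "pixels" (400x640 bool, what is visible of it) and "location" ([column, row] in pixels, amid what is visible of it).
The state is a dict: "time_s": time; "qpos": joint angles; "joint_velocities": joint speeds; "effort": joint torques, N m; "tool_pos": TCP position; "tool_rot": TCP orientation; "force": force on the tool from outside, world axes, zero at the start; "wrist_torque": the same for the moment, N m; "grip_width": finger opening in m; "grasp_force": force on a finger pad.
Only numpy, scipy, OpenCV 4.12 (cv2) and the standard library are available. Lean on these libraries where they do the work, as an engineer would, in place of code of your own. Each camera call takes 0.05 s, during which the arm holds its last target. There are 200 camera calls.

## Working session

There is one attempt and no reset: what is moved stays moved. The work goes in short steps, Python scripts to look and compute and a tool call to move; the robot and the scene stay as the last step left them, time stands still between calls to the robot, and variables do not carry over. Pictures are saved under pics/ and viewed, at most 10 in all, crops included, and the job is handed in when it is done.

Besides the shell and the picture viewer there is one more tool, called in YAML: its name, and indented under it one key for each argument. apply_moves: Moves the arm, as the interface text tells. Shifts and turns lie within -1 to 1; 1 stands for 0.2 m of shift or 1.5 rad of turn. Its arguments: {"type":"object","properties":{"moves":{"type":"array","items":{"type":"array","items":{"type":"number","minimum":-1,"maximum":1}}},"grip_force":{"type":"number"}},"required":["moves"]}

```bash
mkdir -p pics
python3 - <<'E'
from cell import env, viewer, boxes_of, masks_of
import cv2,numpy as np
o=env.get_obs();print({k:np.round(v,3).tolist() for k,v in o.items()})
for c in("side","top","wrist"):
    k=viewer.get_calibration(c);print(c,k)
    cv2.imwrite(f"pics/{c}0.png",viewer.read_camera(c)[:,:,::-1])
    if c!="wrist":
        for t in "tray scraper lower_cup cover_cup rack gloss_tile parts_pot sharpener".split():
            print(c,t,[(np.round(b['location']).tolist(),round(b['conf'],2)) for b in boxes_of(c,t)])
E
```

```text
{'time_s': 0.0, 'qpos': [77.184, 18.439, -4.015, 83.175, 1.296, 78.541, -3.26], 'joint_velocities': [-0.089, -0.105, -0.042, -0.023, -0.011, -0.012, -0.07], 'effort': [-0.0, -49.129, -0.404, -31.253, -0.064, 0.044, 0.0], 'tool_pos': [0.153, -0.631, 0.221], 'tool_rot': [-179.891, 0.007, 13.625], 'force': [0.104, -1.516, -0.017], 'wrist_torque': [0.024, 0.032, -0.025], 'grasp_force': 0.0, 'grip_width': 0.087}
side {'fov_y': 53.983138580455204, 'cx': 321.60055173369426, 'cy': 198.39711687168432, 'position': array([ 0.3606045 , -0.79102592,  0.72191826]), 'orientation': array([ 48.42354636,   0.25448356, -12.28756873])}
side tray [([277.0, 150.0], 0.63)]
side scraper [([316.0, 281.0], 0.83), ([271.0, 130.0], 0.39)]
side lower_cup [([272.0, 131.0], 0.5)]
side cover_cup [([300.0, 178.0], 0.81)]
side rack [([424.0, 312.0], 0.7), ([305.0, 199.0], 0.6)]
side gloss_tile [([352.0, 343.0], 0.61)]
side parts_pot []
side sharpener [([259.0, 186.0], 0.57)]
top {'fov_y': 56.10362157461913, 'cx': 326.02375903213897, 'cy': 202.97147836184956, 'position': array([ 0.39760959, -0.08317469,  1.21217378]), 'orientation': array([  5.92518133,   0.16710951, -89.25757208])}
top tray [([221.0, 226.0], 0.88)]
top scraper [([387.0, 220.0], 0.62), ([197.0, 227.0], 0.53)]
top lower_cup [([197.0, 225.0], 0.86)]
top cover_cup [([296.0, 219.0], 0.55)]
top rack [([306.0, 215.0], 0.86), ([423.0, 164.0], 0.75), ([197.0, 222.0], 0.18)]
top gloss_tile [([434.0, 210.0], 0.66), ([196.0, 226.0], 0.55)]
top parts_pot [([274.0, 154.0], 0.73)]
top sharpener []
wrist {'fov_y': 64.98068546789017, 'cx': 319.96459532200015, 'cy': 203.54767359295326, 'position': array([ 0.21886046, -0.61478876,  0.38439001]), 'orientation': array([-1.43875284e+01, -3.14751601e-02, -7.64189478e+01])}
```

View pics/side0.png

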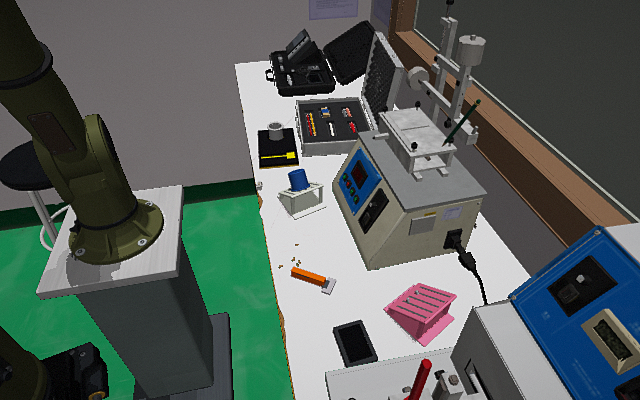

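View pics/top0.png

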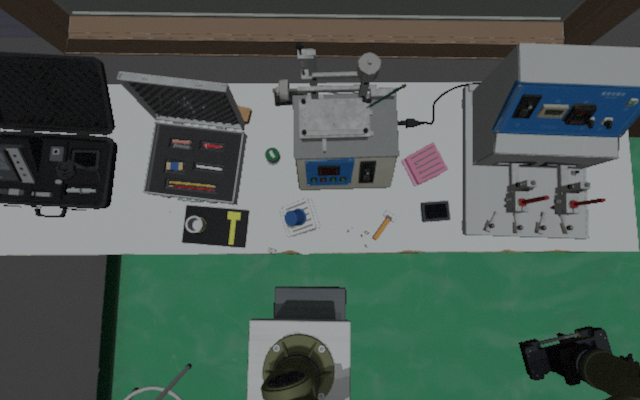

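Side view: the tray is far left with the silver cup (272,131), the blue cup sits on the white rack (300,178), and the scraper lies at (312,279). The pink rack and glossy tile are on the right. In the top view, the tray is at (216,226), its yellow pocket has the blade end up (+x), the scraper is at (383,227), and the pot is at (272,154).

```bash
cat > h.py <<'E'
import numpy as np, cv2
from scipy.spatial.transform import Rotation as R
from cell import env, viewer, boxes_of, masks_of
def cal(c):
    k=viewer.get_calibration(c); f=200/np.tan(np.radians(k['fov_y']/2))
    return f,k['cx'],k['cy'],np.array(k['position']),R.from_euler('xyz',k['orientation'],degrees=True).as_matrix()
def unproj(K,uv,z):
    f,cx,cy,p,M=K; uv=np.atleast_2d(uv).astype(float)
    d=np.c_[(uv[:,0]-cx)/f,-(uv[:,1]-cy)/f,-np.ones(len(uv))]@M.T
    return p+d*((z-p[2])/d[:,2])[:,None]
def proj(K,P):
    f,cx,cy,p,M=K; q=(np.atleast_2d(P)-p)@M
    return np.c_[cx+f*q[:,0]/-q[:,2],cy-f*q[:,1]/-q[:,2]]
def move(pos,rpy):
    """full shift/turn numbers from the measured pose to target (tool frame)"""
    o=env.get_obs(); M=R.from_euler('xyz',o['tool_rot'],degrees=True); T=R.from_euler('xyz',rpy,degrees=True)
    s=M.inv().apply(np.array(pos)-o['tool_pos'])/0.2; t=(M.inv()*T).as_rotvec()/1.5
    print('pose',np.round(o['tool_pos'],4),np.round(o['tool_rot'],2),'shift',np.round(s,4),'turn',np.round(t,4)); return s,t
E
python3 - <<'E'
from h import *
K=cal('top'); S=cal('side')
for n,uv,z in [('traypocket handle end',(232,243),.006),('pocket blade end',(234,212),.006),('silver',(197,226),.054),('trayTL',(187,207),.014),('trayTR',(249,209),.014),('trayBL',(182,244),.014),('trayBR',(246,246),.014),
 ('blue',(293,215),.08),('rackA',(283,203),.0),('scr handle end',(375,239),.022),('scr blade',(391,215),.006),('tile',(435,211),.013),('pot',(273,155),.043),('instr',(300,188),0.0)]:
    print(n,np.round(unproj(K,uv,z)[0],3))
print('side')
for n,uv,z in [('silver',(276,126),.054),('blue',(298,178),.08),('scr',(293,270),.022),('scr blade',(331,286),.006)]:
    print(n,np.round(unproj(S,uv,z)[0],3))
# wrist cam in tool
o=env.get_obs();W=cal('wrist');M=R.from_euler('xyz',o['tool_rot'],degrees=True)
print('cam in tool',M.inv().apply(W[3]-o['tool_pos']),'look',M.inv().apply(-W[4][:,2]))
move([0.50,-0.25,0.30],[180,0,13.6])
E
```

```text
traypocket handle end [0.39  0.221 0.006]
pocket blade end [0.49  0.218 0.006]
silver [0.441 0.319 0.054]
trayTL [0.503 0.368 0.014]
trayTR [0.499 0.169 0.014]
trayBL [0.385 0.378 0.014]
trayBR [0.381 0.174 0.014]
blue [0.477 0.021 0.08 ]
rackA [0.521 0.062 0.   ]
scr handle end [ 0.409 -0.234  0.022]
scr blade [ 0.486 -0.288  0.006]
tile [ 0.501 -0.427  0.013]
pot [0.67  0.092 0.043]
instr [0.571 0.007 0.   ]
side
silver [0.449 0.323 0.054]
blue [0.469 0.009 0.08 ]
scr [ 0.412 -0.241  0.022]
scr blade [ 0.488 -0.289  0.006]
cam in tool [ 0.06791121 -0.00096947 -0.16179652] look [-2.48415387e-01  2.41382132e-04  9.68653569e-01]
pose [ 0.1531 -0.6317  0.2226] [179.99   0.    13.63] shift [ 2.1354 -1.4464 -0.3873] turn [0.0001 0.     0.0003]
```

apply_moves:
  moves:
    - [0.92,-0.75,0.05,0,0,-0.77,1]
    - [0.92,-0.75,0.05,0,0,-0.77,1]
    - [0.92,-0.75,0.05,0,0,-0.77,1]
    - [0.92,-0.75,0.05,0,0,-0.77,1]
    - [0.92,-0.75,0.05,0,0,-0.77,1]
    - [0.92,-0.75,0.05,0,0,-0.77,1]
    - [0.92,-0.75,0.05,0,0,-0.77,1]
    - [0.92,-0.75,0.05,0,0,-0.77,1]
    - [0.92,-0.75,0.05,0,0,-0.77,1]
    - [0.92,-0.75,0.05,0,0,-0.77,1]

```text
time_s: 1.95
tool_pos: [0.2965, -0.4427, 0.2127]
tool_rot: [180.0, 0.0, 79.6]
force: [-0.8, 0.5, 0.5]
grip_width: 0.0866
grasp_force: 0.0
```

Run:
```python
from h import *
move([0.44,-0.255,0.20],[180,0,146])
print(np.round(env.get_obs()['qpos'],1))
```

```text
pose [ 0.2965 -0.4427  0.2127] [1.7999e+02 1.0000e-02 7.9650e+01] shift [1.052  0.537  0.0631] turn [ 0.000e+00  1.000e-04 -7.721e-01]
[ 69.5   5.2 -17.2 100.1   1.6  74.9  41.7]
```

apply_moves:
  moves:
    - [1,0.54,0.06,0,0,-0.77,1]
    - [1,0.54,0.06,0,0,-0.77,1]
    - [1,0.54,0.06,0,0,-0.77,1]
    - [1,0.54,0.06,0,0,-0.77,1]
    - [1,0.54,0.06,0,0,-0.77,1]
    - [1,0.54,0.06,0,0,-0.77,1]
    - [1,0.54,0.06,0,0,-0.77,1]
    - [1,0.54,0.06,0,0,-0.77,1]
    - [1,0.54,0.06,0,0,-0.77,1]
    - [1,0.54,0.06,0,0,-0.77,1]
    - [1,0.54,0.06,0,0,-0.77,1]

```text
time_s: 3.05
tool_pos: [0.4382, -0.265, 0.2006]
tool_rot: [-180.0, 0.0, 145.8]
force: [0.2, -0.2, -0.6]
grip_width: 0.0871
grasp_force: 0.0
```

```bash
cat >> h.py <<'E'
def shot(c,name):
    K=cal(c); im=viewer.read_camera(c); cv2.imwrite(f'pics/{name}.png',im[:,:,::-1]); return K,im
def blob(m):
    n,l,s,c=cv2.connectedComponentsWithStats(m.astype(np.uint8)); i=1+np.argmax(s[1:,4]); return l==i
E
python3 - <<'E'
from h import *
K,im=shot('wrist','w1')
hsv=cv2.cvtColor(im,cv2.COLOR_RGB2HSV)
m=blob((hsv[...,0]>4)&(hsv[...,0]<22)&(hsv[...,1]>170)&(hsv[...,2]>60))
pts=np.argwhere(m)[:,::-1]
P=unproj(K,pts,0.022)[:,:2].astype(np.float32)
r=cv2.minAreaRect(P*1000);print('orange at z=.022',r,len(pts))
print(np.round(cv2.boxPoints(r),1))
for t in masks_of('wrist','scraper'): print(t['conf'],t['location'],t['pixels'].sum())
print(np.round(env.get_obs()['qpos'],1))
E
```

```text
orange at z=.022 ((442.3437805175781, -253.93028259277344), (11.416648864746094, 78.3622055053711), 54.97415542602539) 694
[[ 407.  -236.1]
 [ 471.2 -281.1]
 [ 477.7 -271.7]
 [ 413.5 -226.8]]
0.64 [327.8, 200.1] 1526
[ 58.1   3.9 -31.  103.3   2.1  73.4  82.5]
```

View pics/w1.png

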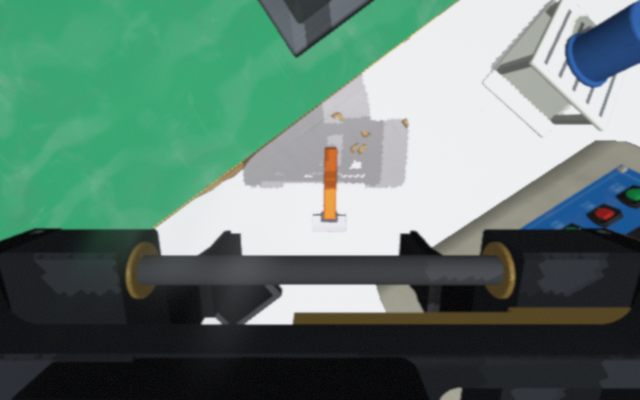

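View: the scraper is upright in the image, handle end at (331,148), blade border (330,214), blade tip (329,231). It lies ahead of the fingers, and the blue cup is at upper right.

Run:
```python
from h import *
im=cv2.imread('pics/w1.png'); K=cal('wrist')
print(im[140:240,330].astype(int)[:,::-1].tolist()[0:100:1][0:14], )
col=im[200:240,330].astype(int)[:,::-1]; print([(200+i,c.tolist()) for i,c in enumerate(col) if i>8])
print('widths row225',[ (u,im[225,u].tolist()) for u in list(range(309,316))+list(range(343,350))])
d=np.array([np.cos(np.radians(-35)),np.sin(np.radians(-35))])
for n,uv,z in [('end0',(331,147.5),0.0),('end22',(331,147.5),.022),('bladeborder',(330,214),.006),('tip',(329.5,231.5),.006)]:
    p=unproj(K,uv,z)[0];print(n,p,'along',(p[:2])@d,'across',p[:2]@[ -d[1],d[0]])
move([0.442,-0.2545,0.05],[180,0,145])
```

```text
[[195, 194, 197], [195, 194, 199], [194, 193, 197], [190, 189, 192], [181, 181, 184], [169, 166, 170], [155, 146, 148], [139, 108, 99], [151, 83, 48], [184, 96, 42], [201, 105, 44], [207, 109, 47], [206, 109, 45], [207, 109, 46]]
[(209, [236, 159, 65]), (210, [236, 160, 65]), (211, [236, 160, 66]), (212, [236, 160, 65]), (213, [237, 160, 66]), (214, [237, 160, 66]), (215, [236, 159, 65]), (216, [236, 157, 63]), (217, [234, 153, 64]), (218, [219, 134, 71]), (219, [161, 113, 93]), (220, [117, 112, 114]), (221, [128, 131, 138]), (222, [174, 174, 182]), (223, [220, 219, 225]), (224, [231, 230, 236]), (225, [232, 231, 236]), (226, [232, 231, 237]), (227, [231, 229, 235]), (228, [230, 228, 234]), (229, [228, 227, 233]), (230, [224, 223, 228]), (231, [220, 221, 224]), (232, [229, 231, 234]), (233, [237, 239, 240]), (234, [238, 240, 241]), (235, [238, 239, 241]), (236, [239, 240, 241]), (237, [238, 239, 241]), (238, [238, 239, 241]), (239, [238, 239, 241])]
widths row225 [(309, [241, 240, 238]), (310, [241, 239, 237]), (311, [240, 239, 237]), (312, [238, 234, 234]), (313, [237, 232, 232]), (314, [238, 233, 234]), (315, [238, 233, 234]), (343, [236, 230, 232]), (344, [234, 229, 230]), (345, [233, 229, 229]), (346, [235, 232, 231]), (347, [239, 237, 235]), (348, [241, 239, 238]), (349, [241, 240, 238])]
end0 [ 0.41192897 -0.23101123  0.        ] along 0.4699350604440102 across 0.04703943042230022
end22 [ 0.41012139 -0.23070662  0.022     ] along 0.4682796556992894 across 0.04625216684722228
bladeborder [ 0.47536106 -0.27491255  0.006     ] along 0.5470763492663507 across 0.04746072693330706
tip [ 0.49321076 -0.28753901  0.006     ] along 0.5689402005588989 across 0.04735590373969312
pose [ 0.4383 -0.265   0.2006] [-1.8000e+02  1.0000e-02  1.4589e+02] shift [0.0139 0.0539 0.7528] turn [-0.      0.0001  0.0103]
```

apply_moves:
  moves:
    - [0.009,0.064,0.2,0,0,0.01,0.6]
    - [0.009,0.064,0.4,0,0,0.01,0.6]
    - [0.009,0.064,0.6,0,0,0.01,0.6]
    - [0.009,0.064,0.75,0,0,0.01,0.6]
    - [0.009,0.064,0.85,0,0,0.01,0.6]
    - [0.009,0.064,0.91,0,0,0.01,0.6]
    - [0.009,0.064,0.948,0,0,0.01,0.6]
    - [0.009,0.064,0.948,0,0,0.01,0.6]
    - [0.009,0.064,0.948,0,0,0.01,0.6]

```text
time_s: 4.05
tool_pos: [0.4447, -0.2537, 0.0119]
tool_rot: [-180.0, 0.1, 145.1]
force: [0.2, 0.3, 0.8]
grip_width: 0.0521
grasp_force: 0.0
```

apply_moves:
  moves:
    - [0,0,0,0,0,0,0]
    - [0,0,0,0,0,0,0]
    - [0,0,0,0,0,0,0]
    - [0,0,0,0,0,0,0]
    - [0,0,0,0,0,0,0]
    - [0,0,0,0,0,0,0]
    - [0,0,0,0,0,0,0]
    - [0,0,0,0,0,0,0]
  grip_force: 20

```text
time_s: 4.85
tool_pos: [0.4439, -0.2534, 0.011]
tool_rot: [-180.0, -0.0, 145.1]
force: [-0.4, 0.4, 0.5]
grip_width: 0.0139
grasp_force: 20.0
```

apply_moves:
  moves:
    - [0,0,-0.1,0,0,0,0]
    - [0,0,-0.3,0,0,0,0]
    - [0,0,-0.55,0,0,0,0]
    - [0,0,-0.8,0,0,0,0]
    - [0.05,0.08,-0.95,0,0,0,0]
    - [0.15,0.22,-0.95,0,0,0,0]
    - [0.29,0.42,-0.95,0,0,0,0]
    - [0.43,0.62,-0.95,0,0,0,0]
    - [0.57,0.82,-0.95,0,0,0,0]
    - [0.7,1,-0.95,0,0,0,0]
    - [0.7,1,-0.95,0,0,0,0]

```text
time_s: 5.95
tool_pos: [0.4432, -0.0021, 0.2011]
tool_rot: [179.9, 0.0, 145.7]
force: [-0.0, -0.7, -0.1]
grip_width: 0.0138
grasp_force: 20.0
```

apply_moves:
  moves:
    - [0.14,0.2,0,0,0,0,0]
    - [0.28,0.4,0,0,0,-0.05,0]
    - [0.42,0.6,0,0,0,-0.1,0]
    - [0.56,0.8,0,0,0,-0.2,0]
    - [0.65,0.93,0,0,0,-0.28,0]
    - [0.7,1,0,0,0,-0.35,0]
    - [0.7,1,0,0,0,-0.4,0]
    - [0.7,1,0,0,0,-0.4,0]
    - [0.7,1,0,0,0,-0.4,0]

```text
time_s: 6.85
tool_pos: [0.4431, 0.2342, 0.2006]
tool_rot: [-180.0, -0.0, 179.3]
force: [0.1, 0.1, -1.6]
grip_width: 0.0136
grasp_force: 20.0
```

apply_moves:
  moves:
    - [0,0.15,0,0,0,0,0]
    - [0,0.3,0,0,0,0,0]
    - [0,0.3,0,0,0,0,0]
    - [0,0.3,0,0,0,0,0]

```text
time_s: 7.25
tool_pos: [0.4434, 0.2947, 0.2006]
tool_rot: [-180.0, -0.0, 179.5]
force: [1.0, -0.3, -1.3]
grip_width: 0.0139
grasp_force: 20.0
```

Run:
```python
from h import *
K,im=shot('wrist','w2')
np.save('Kw2.npy',np.array(K,dtype=object),allow_pickle=True)
hsv=cv2.cvtColor(im,cv2.COLOR_RGB2HSV)
m=blob((hsv[...,0]>24)&(hsv[...,0]<36)&(hsv[...,1]>150)&(hsv[...,2]>50))
P=unproj(K,np.argwhere(m)[:,::-1],0.006)[:,:2].astype(np.float32)
print('yellow',m.sum(),cv2.minAreaRect(P*1000),P.min(0),P.max(0))
print(env.get_obs()['tool_pos'],env.get_obs()['tool_rot'])
```

```text
yellow 1548 ((438.95697021484375, 221.46160888671875), (42.79124450683594, 106.31925201416016), 85.67442321777344) [0.38584363 0.1962173 ] [0.49316967 0.2399911 ]
[0.44378416 0.29378647 0.20059573] [-1.79929092e+02 -2.04778855e-02  1.79396837e+02]
```

View pics/w2.png

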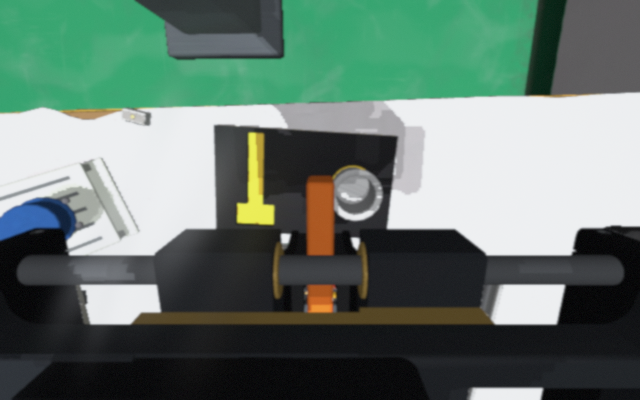

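View: the pocket's yellow T runs (256,133) to (256,222) with the blade end down (+x). The silver cup is at (358,193), the tray's near corners are at (215,125) and (397,136), and the held scraper is in the middle.

```bash
cat >> h.py <<'E'
def fitT(K,im,p0,w=2.0):
    from scipy.optimize import minimize
    hsv=cv2.cvtColor(im,cv2.COLOR_RGB2HSV)
    m=blob((hsv[...,0]>24)&(hsv[...,0]<36)&(hsv[...,1]>150)&(hsv[...,2]>50)).astype(float)
    T=np.array([[-42,-9],[38,-9],[38,-22],[62,-22],[62,22],[38,22],[38,9],[-42,9]])/1000
    def ras(q,z):
        c,s=np.cos(q[2]),np.sin(q[2]); P=np.c_[T@[[c,s],[-s,c]]+q[:2],np.full(8,z)]
        a=np.zeros(m.shape,np.uint8); cv2.fillPoly(a,[np.round((proj(K,P))*16).astype(np.int32)],255,cv2.LINE_AA,4); return a/255.
    b=cv2.GaussianBlur(m,(0,0),1)
    f=lambda v:((cv2.GaussianBlur(np.minimum(ras(v/[1e3,1e3,57.3],.006),ras(v/[1e3,1e3,57.3],.014)),(0,0),1)-b)**2).sum()
    r=minimize(f,np.array(p0)*[1e3,1e3,57.3],method='Nelder-Mead',options=dict(initial_simplex=np.array(p0)*[1e3,1e3,57.3]+np.array([[0,0,0],[4,0,0],[0,4,0],[0,0,4]])))
    return r.x,r.fun,m.sum()
E
python3 - <<'E'
from h import *
K=cal('wrist'); im=cv2.imread('pics/w2.png')[:,:,::-1].copy()
r=fitT(K,im,[.43,.22,-.05]);print('pocket mm,deg',r)
a,b=unproj(K,[[215,125],[397,136]],.014);print(a,b,np.linalg.norm(b-a),np.degrees(np.arctan2(*(b-a)[:2]))) 
K=cal('top'); im=viewer.read_camera('top');print('top',fitT(K,im,[.43,.22,-.05]))
x,y,t=r[0]; print(unproj(cal('wrist'),[[358,193]],.054))
move([x/1e3,y/1e3,.10],[180,0,180+t])
E
```

```text
pocket mm,deg (array([429.26631444, 219.0697067 ,  -1.32151285]), np.float64(187.78732834305038), np.float64(1548.0))
[0.37716223 0.18206114 0.014     ] [0.39096659 0.37852994 0.014     ] 0.19695315998169874 4.0191287857784905
top (array([432.96594301, 222.760296  ,  -7.40615703]), np.float64(205.06876353768013), np.float64(10.0))
[[0.44523232 0.33216008 0.054     ]]
pose [0.444  0.2933 0.2006] [-179.91   -0.    179.35] shift [ 0.0695 -0.3714  0.5037] turn [-0.001  -0.      0.0078]
```

Run:
```python
from h import *
K=cal('wrist'); im=cv2.imread('pics/w2.png')[:,:,::-1].copy()
for g in ([.431,.219,-.07],[.428,.222,-.03],[.432,.217,0.]): print(fitT(K,im,g)[:2])
o=im[110:245,205:405,::-1].copy(); o=cv2.resize(o,None,fx=4,fy=4,interpolation=cv2.INTER_NEAREST)
T=np.array([[-42,-9],[38,-9],[38,-22],[62,-22],[62,22],[38,22],[38,9],[-42,9]])/1000
def dr(x,y,t,z,col):
    t=np.radians(t);c,s=np.cos(t),np.sin(t);P=np.c_[T@[[c,s],[-s,c]]+[x,y],np.full(8,z)]
    cv2.polylines(o,[np.round((proj(K,P)-[205,110]+.5)*4).astype(np.int32)],True,col,1)
dr(.4293,.2191,-1.3,.006,(0,0,255)); dr(.4293,.2191,-1.3,.014,(255,0,0))
cv2.imwrite('pics/c1.png',o)
```

```text
(array([429.09736581, 218.6347811 ,  -1.48554825]), np.float64(189.1138901746075))
(array([429.46017247, 218.80764772,  -1.59648233]), np.float64(189.23529762113233))
(array([429.45542569, 218.45451263,  -1.47259799]), np.float64(186.88639061700576))
```

View pics/c1.png

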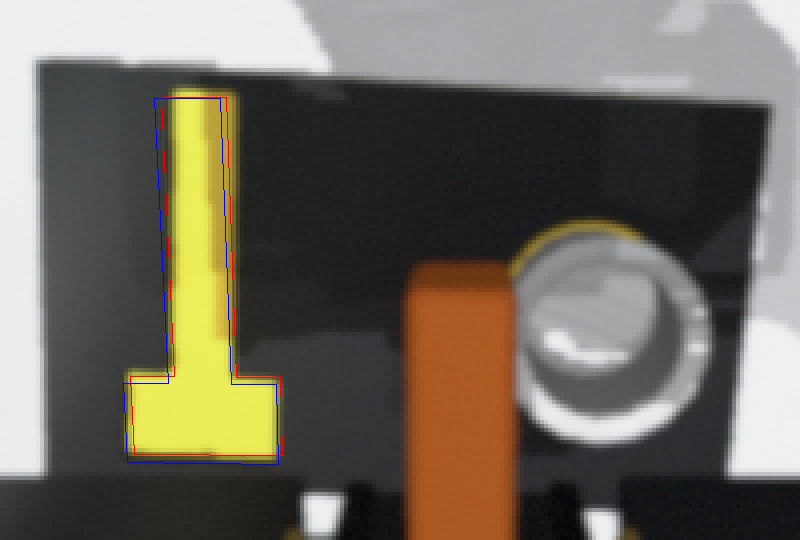

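The overlay shows the fit tilted about 3° off, because the shaded yellow strip was left out of the mask. I'll loosen the hue threshold.

```bash
sed -i 's/hsv\[...,0\]>24)&(hsv\[...,0\]<36)&(hsv\[...,1\]>150)/hsv[...,0]>18)\&(hsv[...,0]<38)\&(hsv[...,1]>120)/' h.py
python3 - <<'E'
from h import *
K=cal('wrist'); im=cv2.imread('pics/w2.png')[:,:,::-1].copy()
for g in ([.431,.219,-.07],[.428,.222,-.03]): r=fitT(K,im,g);print(r)
x,y,t=r[0]
move([x/1e3,y/1e3,.08],[180,0,180+t])
E
```

```text
(array([432.1087963 , 218.53472222,  -0.54803704]), np.float64(5560.074463849062), np.float64(4295.0))
(array([433.16549973, 208.30821807,  -0.70839758]), np.float64(5540.711475661665), np.float64(4295.0))
pose [0.444  0.2933 0.2006] [-179.91   -0.    179.35] shift [ 0.0494 -0.4249  0.6038] turn [-0.001  -0.      0.0006]
```

Run:
```python
from h import *
K=cal('wrist'); im=cv2.imread('pics/w2.png')[:,:,::-1].copy()
im2=np.zeros_like(im); im2[120:232,225:290]=im[120:232,225:290]
for g in ([.431,.219,-.07],[.428,.222,-.03]): r=fitT(K,im2,g);print(r)
x,y,t=r[0]
move([x/1e3,y/1e3,.08],[180,0,180+t])
```

```text
(array([428.90125353, 221.07001483,  -4.47825103]), np.float64(37.51740587392631), np.float64(2048.0))
(array([428.91064842, 221.12164092,  -4.44495423]), np.float64(37.869397341935766), np.float64(2048.0))
pose [0.444  0.2933 0.2006] [-179.91   -0.    179.35] shift [ 0.0714 -0.361   0.6037] turn [-0.001   0.      0.0441]
```

Run:
```python
from h import *
K=cal('wrist')
print(unproj(K,[[320,183]],.2116),unproj(K,[[320,176]],.1896))
```

```text
[[0.40479629 0.29472438 0.2116    ]] [[0.40500282 0.2946836  0.1896    ]]
```

apply_moves:
  moves:
    - [0.07,-0.15,0,0,0,0.044,0]
    - [0.07,-0.3,0.05,0,0,0.044,0]
    - [0.07,-0.361,0.2,0,0,0.044,0]
    - [0.07,-0.361,0.4,0,0,0.044,0]
    - [0.07,-0.361,0.55,0,0,0.044,0]
    - [0.07,-0.361,0.7,0,0,0.044,0]
    - [0.07,-0.361,0.75,0,0,0.044,0]
    - [0.07,-0.361,0.75,0,0,0.044,0]
    - [0.07,-0.361,0.75,0,0,0.044,0]

```text
time_s: 8.25
tool_pos: [0.4299, 0.2229, 0.0521]
tool_rot: [180.0, 0.1, 175.7]
force: [0.3, 0.4, -0.3]
grip_width: 0.0139
grasp_force: 20.0
```

Run:
```python
from h import *
move([.4289,.2211,.019],[180,0,175.54])
K,im=shot('wrist','w3')
```

```text
pose [0.4299 0.2229 0.0521] [1.7998e+02 1.0000e-01 1.7566e+02] shift [ 0.0045 -0.0094  0.1656] turn [0.0002 0.0011 0.0014]
```

View pics/w3.png

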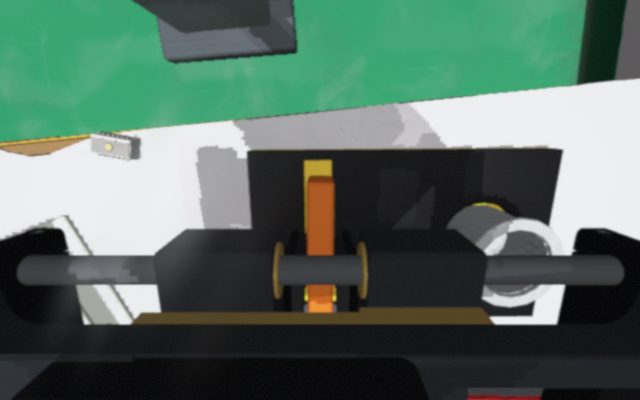

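View: the scraper sits over the pocket. The yellow handle pocket is centred at column 318 and the scraper at 320, which agrees with the 1.9 mm correction computed above.

apply_moves:
  moves:
    - [0.007,-0.0094,0.04,0,0,0.002,0]
    - [0.007,-0.0094,0.08,0,0,0.002,0]
    - [0.007,-0.0094,0.11,0,0,0.002,0]
    - [0.007,-0.0094,0.13,0,0,0.002,0]
    - [0.007,-0.0094,0.145,0,0,0.002,0]
    - [0.007,-0.0094,0.155,0,0,0.002,0]
    - [0.007,-0.0094,0.165,0,0,0.002,0]
    - [0.007,-0.0094,0.172,0,0,0.002,0]
    - [0.007,-0.0094,0.172,0,0,0.002,0]

```text
time_s: 9.2
tool_pos: [0.4274, 0.2212, 0.017]
tool_rot: [-180.0, -0.0, 175.5]
force: [-2.6, -1.1, 4.4]
grip_width: 0.0138
grasp_force: 20.0
```

apply_moves:
  moves:
    - [0,0,0,0,0,0,0.4]
    - [0,0,0,0,0,0,0.4]
    - [0,0,0,0,0,0,0.4]
    - [0,0,-0.05,0,0,0,0.4]
    - [0,0,-0.15,0,0,0,0.4]
    - [0,0,-0.35,0,0,0,0.4]
    - [0,0,-0.6,0,0,0,0.6]
    - [0,0,-0.85,0,0,0,1]
    - [0,0,-0.95,0,0,0,1]
    - [0,0,-0.95,0,0,0,1]
    - [0,0,-0.95,0,0,0,1]

```text
time_s: 10.3
tool_pos: [0.4274, 0.2209, 0.2065]
tool_rot: [-179.9, 0.1, 175.5]
force: [1.1, -0.2, -1.5]
grip_width: 0.0669
grasp_force: 0.0
```

Run:
```python
from h import *
K,im=shot('wrist','w4'); print(env.get_obs()['tool_pos'],env.get_obs()['tool_rot'],np.round(env.get_obs()['qpos'],1))
g=cv2.cvtColor(im,cv2.COLOR_RGB2GRAY)
cv2.imwrite('pics/c2.png',cv2.resize(im[90:260,220:480,::-1],None,fx=3,fy=3))
```

```text
[0.4267195  0.22070205 0.20566214] [-1.79937924e+02 -6.19878185e-02  1.75542697e+02] [ 37.5   0.7 -67.3 105.9   0.7  73.9  55.6]
```

View pics/c2.png

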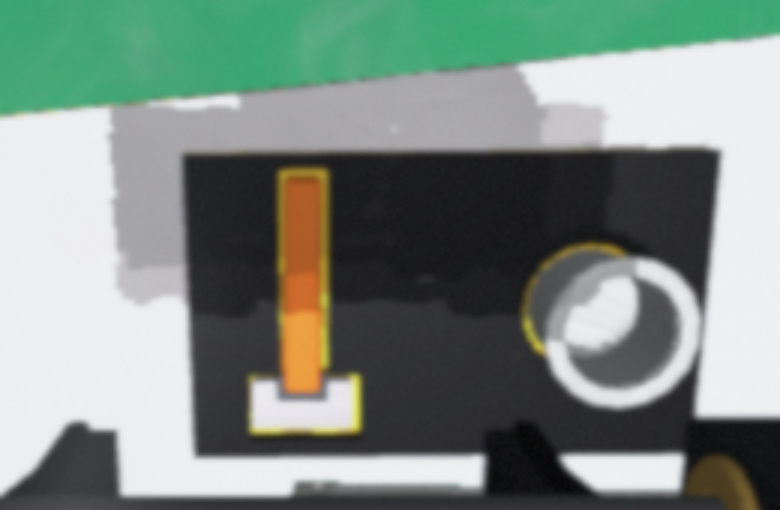

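The scraper is seated in its pocket with an even yellow gap all round. The silver rim is near pixel (428,201). Next I look from above the silver cup.

apply_moves:
  moves:
    - [-0.03,0.17,0,0,0,0,1]
    - [-0.03,0.34,0,0,0,0,1]
    - [-0.03,0.51,0,0,0,0,1]
    - [-0.03,0.51,0,0,0,0,1]
    - [-0.03,0.51,0,0,0,0,1]

```text
time_s: 10.85
tool_pos: [0.4394, 0.3232, 0.2046]
tool_rot: [-180.0, -0.2, 175.8]
force: [-0.2, -0.2, -0.1]
grip_width: 0.0871
grasp_force: 0.0
```

```bash
cat >> h.py <<'E'
def ring(K,c,r,z):
    a=np.linspace(0,2*np.pi,120,endpoint=False); return proj(K,np.c_[c[0]+r*np.cos(a),c[1]+r*np.sin(a),np.full(120,z)])
def fitring(K,im,c0,z=.054):
    "annulus 20..27 mm against the bright rim, brightness vs surroundings"
    from scipy.optimize import minimize
    g=cv2.GaussianBlur(cv2.cvtColor(im,cv2.COLOR_RGB2GRAY),(0,0),.7).astype(np.float32)
    samp=lambda r,c:cv2.remap(g,*[ring(K,c,r,z)[:,i].astype(np.float32).reshape(1,-1) for i in(0,1)],cv2.INTER_LINEAR).ravel()
    f=lambda v:-(np.clip(np.mean([samp(r,v/1e3) for r in(.0255,.0235,.0215)],0),0,200)-np.clip(np.mean([samp(r,v/1e3) for r in(.0285,.0295)],0),0,200)).mean()
    s=np.array(c0)*1e3
    return min((minimize(f,s+d,method='Nelder-Mead',options=dict(initial_simplex=s+d+np.array([[0,0],[2,0],[0,2]]))) for d in ([0,0],[2,2],[-2,-2],[2,-2],[-2,2])),key=lambda r:r.fun)
E
python3 - <<'E'
from h import *
K,im=shot('wrist','w5'); print(env.get_obs()['tool_pos'])
r=fitring(K,im,[.441,.322]); print(r.x,r.fun)
o=im[:,:,::-1].copy()
for R_ in(.027,.020): cv2.polylines(o,[np.round(ring(K,r.x/1e3,R_,.054)*16).astype(np.int32)],True,(0,0,255),1,cv2.LINE_AA,4)
cv2.imwrite('pics/c3.png',cv2.resize(o[110:250,220:420],None,fx=4,fy=4,interpolation=cv2.INTER_NEAREST))
b=[x for x in boxes_of('wrist','lower_cup_rim')][:1];print(b)
E
```

```text
[0.44032467 0.32179846 0.20490297]
[447.3346183  331.38962778] -103.65847778320312
[{'location': [327.2, 196.8], 'conf': 0.76}]
```

View pics/c3.png

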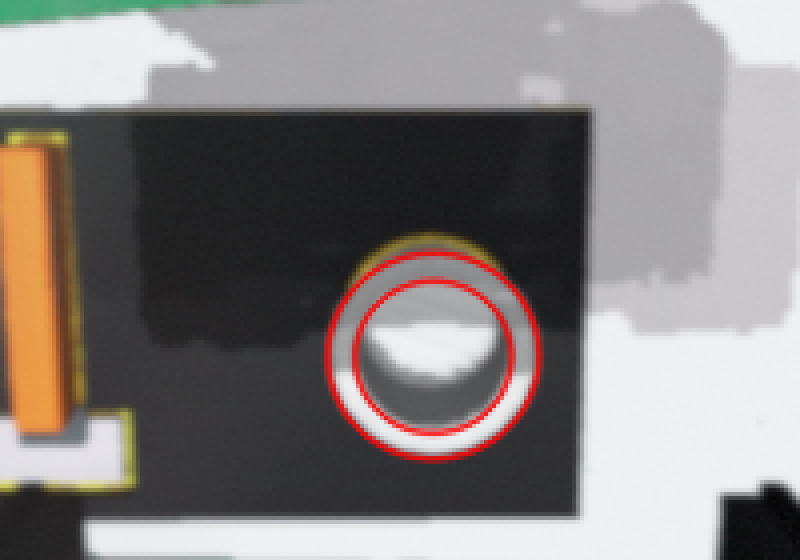

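The rim circles fit well. The silver rim centre is at (0.447, 0.331), consistent with the tray geometry. Next is the blue cup.

apply_moves:
  moves:
    - [0,-0.1,-0.1,0,0,0.1,1]
    - [-0.05,-0.25,-0.1,0,0,0.2,1]
    - [-0.1,-0.4,-0.1,0,0,0.3,1]
    - [-0.12,-0.6,-0.1,0,0,0.4,1]
    - [-0.16,-0.84,-0.1,0,0,0.5,1]
    - [-0.16,-0.84,-0.1,0,0,0.6,1]
    - [-0.16,-0.84,-0.1,0,0,0.7,1]
    - [-0.16,-0.84,-0.1,0,0,0.8,1]
    - [-0.16,-0.84,-0.1,0,0,0.9,1]
    - [-0.16,-0.84,-0.1,0,0,0.99,1]
    - [-0.16,-0.84,-0.1,0,0,0.99,1]
    - [-0.16,-0.84,-0.1,0,0,0.99,1]

```text
time_s: 12.15
tool_pos: [0.46, 0.1511, 0.2263]
tool_rot: [-180.0, 0.1, 90.5]
force: [-0.0, 0.3, -0.8]
grip_width: 0.0868
grasp_force: 0.0
```

Run:
```python
from h import *
move([.473,.085,.185],[180,30,90]); print(np.round(env.get_obs()['qpos'],1))
```

```text
pose [0.46   0.1511 0.2263] [-1.800e+02  7.000e-02  9.051e+01] shift [-0.3306  0.0618  0.2071] turn [ 0.0015 -0.3482  0.0058]
[ 4.050e+01 -2.000e-01 -6.080e+01  1.039e+02 -1.000e-01  7.620e+01
 -1.980e+01]
```

apply_moves:
  moves:
    - [-0.08,0.015,0,0,-0.09,0,1]
    - [-0.16,0.03,0.05,0,-0.18,0,1]
    - [-0.25,0.045,0.1,0,-0.27,0,1]
    - [-0.33,0.06,0.2,0,-0.35,0,1]
    - [-0.33,0.06,0.2,0,-0.35,0,1]
    - [-0.33,0.06,0.2,0,-0.35,0,1]
    - [-0.33,0.06,0.2,0,-0.35,0,1]

```text
time_s: 12.85
tool_pos: [0.4732, 0.0862, 0.1881]
tool_rot: [179.9, 30.0, 90.3]
force: [0.1, 0.3, 1.0]
grip_width: 0.0873
grasp_force: 0.0
```

Run:
```python
from h import *
K,im=shot('wrist','w6'); print(env.get_obs()['tool_pos'],env.get_obs()['tool_rot'],np.round(env.get_obs()['qpos'],1))
for t in masks_of('wrist','cover_cup')[:2]: print(t['conf'],t['location'],t['pixels'].sum())
hsv=cv2.cvtColor(im,cv2.COLOR_RGB2HSV); m=blob((hsv[...,0]>100)&(hsv[...,0]<125)&(hsv[...,1]>130)); p=np.argwhere(m); print(p.min(0),p.max(0),p.mean(0))
```

```text
[0.4734412  0.08592201 0.18839995] [179.80138293  30.0087491   90.25042669] [ 20.5  18.2 -61.4 102.9  37.7  91.3 -49.2]
0.72 [312.8, 194.6] 2536
[166 289] [223 343] [194.38474576 316.30805085]
```

View pics/w6.png

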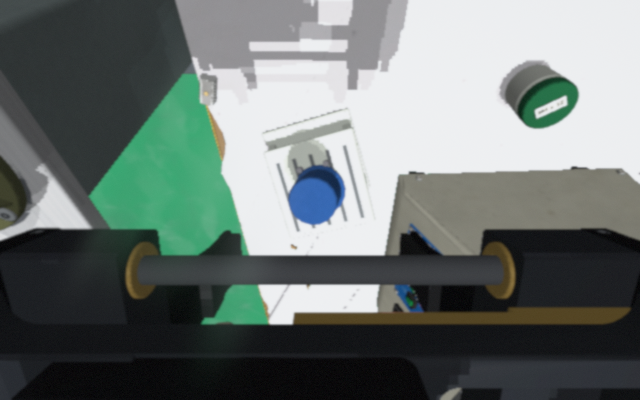

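View: the blue cup's closed end is at (315,197), the rack slots run about 18° off the image vertical, and the rack's rear wall is at (308,125). The instrument is lower right and the sharpener is at (208,90), clear of the path.

```bash
cat > cup.py <<'E'
from h import *
from scipy.optimize import minimize
def axis(dl): # rack yaw -90+dl
    ph=np.radians(-90+dl); return np.array([-.5*np.cos(ph),-.5*np.sin(ph),.8660254])
def rasc(K,c,a,shape,fl=True):
    e1=np.cross(a,[1,0,0]);e1/=np.linalg.norm(e1);e2=np.cross(a,e1);t=np.linspace(0,2*np.pi,60,endpoint=False)
    cir=lambda r,h:c+a*h+r*(np.cos(t)[:,None]*e1+np.sin(t)[:,None]*e2)
    m=np.zeros(shape,np.uint8)
    for parts in ([(.023,0),(.023,.048)],)+(([(.027,0),(.027,.004)],) if fl else ()):
        h=cv2.convexHull(np.vstack([proj(K,cir(r,z)) for r,z in parts]).astype(np.float32))
        cv2.fillPoly(m,[np.round(h*16).astype(np.int32)],255,cv2.LINE_AA,4)
    return m/255.
def bluemask(im):
    hsv=cv2.cvtColor(im,cv2.COLOR_RGB2HSV); return blob((hsv[...,0]>100)&(hsv[...,0]<125)&(hsv[...,1]>110)&(hsv[...,2]>40)).astype(float)
def fitcup(K,b,c0,dl,fl=True):
    a=axis(dl); B=cv2.GaussianBlur(b,(0,0),1); s=np.array(c0)*1e3
    f=lambda v:((cv2.GaussianBlur(rasc(K,v/1e3,a,b.shape,fl),(0,0),1)-B)**2).sum()
    return minimize(f,s,method='Nelder-Mead',options=dict(initial_simplex=s+np.vstack([np.zeros(3),8*np.eye(3)]),xatol=.05))
E
python3 - <<'E'
from cup import *
K=cal('wrist'); im=cv2.imread('pics/w6.png')[:,:,::-1].copy()
# slot direction vs delta
for dl in (10,14,18,22,26):
    a=axis(dl); c=np.array([.47,.02,.045]); up=np.array([np.cos(np.radians(dl-90))*.866,np.sin(np.radians(dl-90))*.866,.5])
    side=np.cross(a,up); f,cx,cy,p,M=K; out=[]
    for A,B in (((278,165),(297,225)),((345,148),(368,215))):
        P=[]
        for u in(A,B):
            d=M@np.array([(u[0]-cx)/f,-(u[1]-cy)/f,-1]);P.append(p+d*(((c-p)@a)/(d@a)))
        v=P[1]-P[0];out.append(round(np.degrees(np.arctan2(v@side,v@up)),1))
    print(dl,'resid angle',out)
b=bluemask(im);print(b.sum())
for dl in (12,18,24):
  for fl in(True,False):
    r=fitcup(K,b,[.473,.015,.045],dl,fl);print(dl,fl,np.round(r.x,1),round(r.fun,1))
E
```

```text
10 resid angle [np.float64(7.5), np.float64(11.6)]
14 resid angle [np.float64(4.0), np.float64(8.2)]
18 resid angle [np.float64(0.6), np.float64(4.7)]
22 resid angle [np.float64(-2.9), np.float64(1.3)]
26 resid angle [np.float64(-6.4), np.float64(-2.2)]
2410.0
12 True [472.7  -7.4  34.3] 20.0
12 False [473.9   8.4  48.5] 55.4
18 True [473.9 -10.6  30.6] 4.3
18 False [475.3   4.7  44.2] 44.1
24 True [474.9 -14.4  26.4] 14.5
24 False [476.8   5.9  44.6] 58.1
```

Run:
```python
from cup import *
K=cal('wrist'); im=cv2.imread('pics/w6.png')[:,:,::-1].copy(); b=bluemask(im)
for dl in(16,17,18,19,20,21):
    r=fitcup(K,b,[.473,.0,.04],dl);print(dl,np.round(r.x,1),round(r.fun,2))
c=fitcup(K,b,[.473,.0,.04],18).x/1e3
for cam in('side','top'):
    k=cal(cam); i0=cv2.imread(f'pics/{cam}0.png')[:,:,::-1].copy(); u=proj(k,c+.024*axis(18))[0].astype(int)
    i2=np.zeros_like(i0); s=np.s_[u[1]-25:u[1]+25,u[0]-25:u[0]+25]; i2[s]=i0[s]
    m=bluemask(i2); q=rasc(k,c,axis(18),m.shape)
    ce=lambda m:np.array([(m*g).sum()/m.sum() for g in np.indices(m.shape)[::-1]])
    print(cam,m.sum(),q.sum(),'seen',ce(m),'pred',ce(q))
```

```text
16 [473.5 -10.2  31.2] 6.3
17 [473.7 -10.5  30.8] 4.79
18 [473.8 -11.   30.1] 4.43
19 [474.  -11.7  29.5] 4.33
20 [474.2 -11.9  29.1] 5.27
21 [474.3 -12.4  28.6] 6.65
side 337.0 426.64705882352945 seen [298.18397626 179.77151335] pred [299.70862632 189.00308838]
top 269.0 349.0352941176471 seen [295.10408922 217.2936803 ] pred [301.14045436 217.86810705]
```

Run:
```python
from cup import *
cams=[]
for cam,f,roi in(('wrist','w6',(130,240,250,380)),('side','side0',(155,205,275,325)),('top','top0',(195,240,272,325))):
    i0=cv2.imread(f'pics/{f}.png')[:,:,::-1].copy(); i2=np.zeros_like(i0); s=np.s_[roi[0]:roi[1],roi[2]:roi[3]]; i2[s]=i0[s]
    m=bluemask(i2); cams.append((cal(cam),m)); p=np.argwhere(m); print(cam,m.sum(),p.min(0),p.max(0))
    if cam!='wrist': hs=cv2.cvtColor(i0,cv2.COLOR_RGB2HSV); cy,cx=p.mean(0).astype(int); print([(v,i0[v,cx].tolist()) for v in range(cy-16,cy+20,2)])
for fl in(True,False):
  for dl in(14,18,22):
    a=axis(dl)
    F=lambda v,full=0:(lambda L:L if full else sum(L))([w*((cv2.GaussianBlur(rasc(k,v/1e3,a,m.shape,fl),(0,0),1)-cv2.GaussianBlur(m,(0,0),1))**2).sum() for (k,m),w in zip(cams,(1,3,3))])
    s=np.array([474,3,42.]);r=minimize(F,s,method='Nelder-Mead',options=dict(initial_simplex=s+np.vstack([np.zeros(3),8*np.eye(3)]),xatol=.05))
    print(fl,dl,np.round(r.x,1),np.round(F(r.x,1),1))
```

```text
wrist 2410.0 [166 289] [223 343]
side 337.0 [169 288] [190 309]
[(163, [0, 0, 0]), (165, [122, 99, 37]), (167, [226, 225, 225]), (169, [54, 89, 140]), (171, [14, 48, 101]), (173, [23, 52, 108]), (175, [24, 59, 116]), (177, [22, 60, 118]), (179, [23, 60, 119]), (181, [23, 59, 116]), (183, [23, 57, 116]), (185, [17, 57, 112]), (187, [22, 53, 110]), (189, [16, 50, 110]), (191, [123, 123, 113]), (193, [200, 203, 188]), (195, [161, 165, 153]), (197, [121, 123, 114])]
top 269.0 [209 285] [225 305]
[(201, [153, 157, 156]), (203, [156, 158, 157]), (205, [125, 128, 127]), (207, [143, 146, 145]), (209, [101, 110, 120]), (211, [22, 40, 69]), (213, [30, 54, 91]), (215, [39, 70, 115]), (217, [39, 69, 113]), (219, [37, 66, 109]), (221, [36, 68, 111]), (223, [30, 55, 91]), (225, [80, 84, 84]), (227, [138, 143, 137]), (229, [141, 144, 143]), (231, [136, 140, 138]), (233, [156, 159, 157]), (235, [123, 125, 125])]
True 14 [472.9   5.   47.3] [152.1  73.8 102.1]
True 18 [473.8   4.9  46.9] [171.2  87.7 103.9]
True 22 [475.2   4.7  46. ] [199.6 100.7 100.1]
False 14 [474.1   5.8  45.7] [52.  54.  46.2]
False 18 [474.9   6.   45.8] [50.6 54.6 47.2]
False 22 [476.    6.1  45.2] [55.2 63.3 42.5]
```

Run:
```python
from cup import *
c=np.array([.4749,.006,.0458]); a=axis(18); out=[]
for cam,f,roi,s in(('wrist','w6',(125,245,250,383),5),('side','side0',(155,215,270,330),5),('top','top0',(195,245,270,330),5)):
    k=cal(cam); o=cv2.resize(cv2.imread(f'pics/{f}.png')[roi[0]:roi[1],roi[2]:roi[3]],None,fx=s,fy=s,interpolation=cv2.INTER_CUBIC)
    t=np.linspace(0,2*np.pi,60);e1=np.cross(a,[1,0,0]);e1/=np.linalg.norm(e1);e2=np.cross(a,e1)
    for r,h,col in((.023,.048,(0,0,255)),(.027,.004,(0,255,255)),(.027,0,(0,255,0))):
        P=c+a*h+r*(np.cos(t)[:,None]*e1+np.sin(t)[:,None]*e2)
        cv2.polylines(o,[np.round((proj(k,P)-[roi[2],roi[0]]+.5)*s).astype(np.int32)],True,col,1)
    out.append(o)
C=np.zeros((600,800,3),np.uint8)
w=out[0][:600,:500]; C[:w.shape[0],:w.shape[1]]=w; C[:300,500:800]=out[1][:300,:300]; C[300:550,500:800]=out[2][:250,:300]
cv2.imwrite('pics/c4.png',C)
```

```text
(no output)
```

View pics/c4.png

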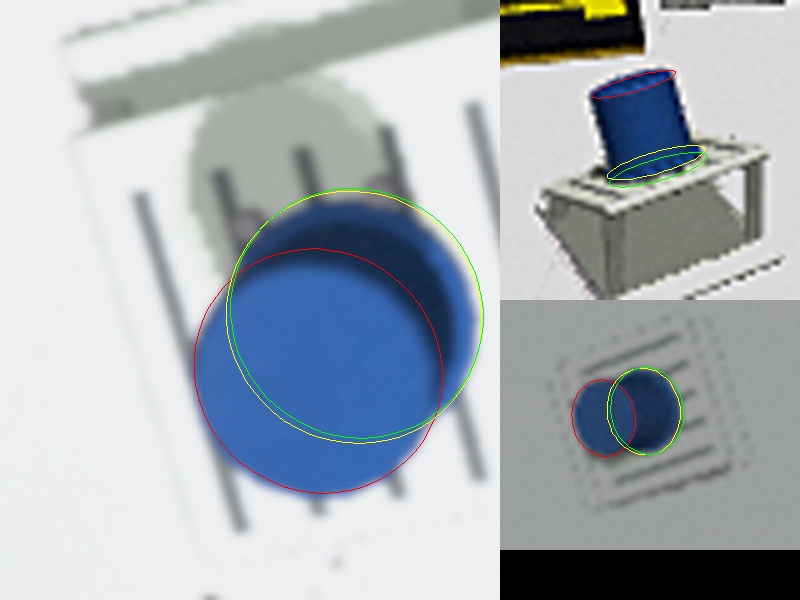

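The composite shows the closed-end circle fits well in all three views. The flange is within about 2 mm, and the position agrees with the rack's board plane. I'll check instrument clearance and then go in.

Run:
```python
from cup import *
K=cal('wrist')
for z in(0,.05,.1,.15): print('instr corner',z,np.round(unproj(K,[[400,175],[388,250]],z),3).tolist())
c=np.array([.4749,.006,.0458]); a=axis(18); T=R.from_euler('xyz',[180,30,108],degrees=True).as_matrix()
print('axis check',T[:,2]+a)
g=c+a*.008-.001*T[:,0]   # TCP 8 mm above rim plane
print('TCP',g)
for s in(1,-1):
  for x in(-.0375,.0375): print('body corner',np.round(g-.07*T[:,2]*1+T@[x,s*.095,0],3))
  print('tip out',np.round(g+T@[0,s*.0585,0],3))
move(g+a*.07,[180,30,108]); move(g,[180,30,108])
```

```text
instr corner 0 [[0.571, -0.014, 0.0], [0.58, -0.163, 0.0]]
instr corner 0.05 [[0.554, 0.027, 0.05], [0.562, -0.097, 0.05]]
instr corner 0.1 [[0.538, 0.068, 0.1], [0.543, -0.031, 0.1]]
instr corner 0.15 [[0.521, 0.108, 0.15], [0.525, 0.036, 0.15]]
axis check [ 1.11022302e-16  5.55111512e-17 -3.78443876e-09]
TCP [0.47393155 0.00898059 0.0532282 ]
body corner [0.564 0.041 0.133]
body corner [0.543 0.103 0.095]
tip out [0.53  0.027 0.053]
body corner [ 0.383 -0.018  0.133]
body corner [0.363 0.044 0.095]
tip out [ 0.418 -0.009  0.053]
pose [0.4735 0.0857 0.1884] [179.78  30.03  90.22] shift [-0.0013 -0.0542  0.4313] turn [-0.101   0.0007 -0.1791]
pose [0.4735 0.0857 0.1884] [179.78  30.03  90.22] shift [ 0.0061 -0.0021  0.7773] turn [-0.101   0.0007 -0.1791]
```

apply_moves:
  moves:
    - [0,-0.02,0.1,-0.05,0,-0.09,1]
    - [0,-0.05,0.25,-0.1,0,-0.18,1]
    - [0,-0.054,0.37,-0.1,0,-0.18,1]
    - [0,-0.054,0.43,-0.1,0,-0.18,1]
    - [0,-0.054,0.43,-0.1,0,-0.18,1]
    - [0,-0.054,0.43,-0.1,0,-0.18,1]

```text
time_s: 13.55
tool_pos: [0.4634, 0.0438, 0.1132]
tool_rot: [-179.8, 30.0, 108.2]
force: [-0.0, 0.6, 0.2]
grip_width: 0.087
grasp_force: 0.0
```

Run:
```python
from cup import *
move([.4739,.009,.0532],[180,30,108]); print(np.round(env.get_obs()['qpos'],1))
```

```text
pose [0.4634 0.0438 0.1132] [-179.78   30.    108.2 ] shift [-0.0074 -0.003   0.351 ] turn [-0.0014 -0.      0.0021]
[ 29.5  11.9 -64.8 117.6  41.3  73.2 -35.7]
```

apply_moves:
  moves:
    - [-0.007,-0.003,0.08,0,0,0.002,1]
    - [-0.007,-0.003,0.16,0,0,0.002,1]
    - [-0.007,-0.003,0.23,0,0,0.002,1]
    - [-0.007,-0.003,0.28,0,0,0.002,1]
    - [-0.007,-0.003,0.31,0,0,0.002,1]
    - [-0.007,-0.003,0.33,0,0,0.002,1]
    - [-0.007,-0.003,0.33,0,0,0.002,1]

```text
time_s: 14.25
tool_pos: [0.4719, 0.0105, 0.0553]
tool_rot: [-179.7, 30.0, 108.2]
force: [0.5, -0.8, -0.9]
grip_width: 0.0873
grasp_force: 0.0
```

apply_moves:
  moves:
    - [0,0,0,0,0,0,0.7]
    - [0,0,0,0,0,0,0.6]
    - [0,0,0,0,0,0,0.55]
    - [0,0,0,0,0,0,0.5]
    - [0,0,0,0,0,0,0.4]
    - [0,0,0,0,0,0,0.4]
    - [0,0,0,0,0,0,0.4]
  grip_force: 15

```text
time_s: 14.95
tool_pos: [0.4722, 0.0105, 0.0558]
tool_rot: [-179.8, 30.0, 108.1]
force: [0.4, 0.1, -0.1]
grip_width: 0.0464
grasp_force: 15.0
```

apply_moves:
  moves:
    - [0,0,-0.03,0,0,0,0.4]
    - [0,0,-0.08,0,0,0,0.4]
    - [0,0,-0.16,0,0,0,0.4]
    - [0,0,-0.28,0,0,0,0.4]
    - [0,0,-0.42,0,0,0,0.4]
    - [0,0,-0.55,0,0,0,0.4]
    - [0,0,-0.65,0,0,0,0.4]
    - [0,0,-0.65,0,0,0,0.4]
  grip_force: 20

```text
time_s: 15.75
tool_pos: [0.4532, 0.0754, 0.1707]
tool_rot: [179.9, 30.0, 108.2]
force: [0.1, -0.0, -1.1]
grip_width: 0.0461
grasp_force: 20.0
```

Run:
```python
from cup import *
move([.447,.22,.20],[180,0,108]); print(np.round(env.get_obs()['qpos'],1),env.get_obs()['grip_width'])
```

```text
pose [0.4532 0.0754 0.1707] [179.94  30.05 108.16] shift [ 0.5296  0.1965 -0.4752] turn [0.0011 0.3496 0.002 ]
[ 30.5   6.3 -68.1 113.6  34.9  78.  -31.6] 0.04611186268824236
```

apply_moves:
  moves:
    - [0.05,0.02,-0.05,0,0.05,0,0.4]
    - [0.13,0.05,-0.12,0,0.12,0,0.4]
    - [0.23,0.09,-0.21,0,0.2,0,0.4]
    - [0.33,0.13,-0.3,0,0.28,0,0.4]
    - [0.43,0.17,-0.39,0,0.33,0,0.4]
    - [0.5,0.19,-0.45,0,0.35,0,0.4]
    - [0.53,0.197,-0.475,0,0.35,0,0.4]
    - [0.53,0.197,-0.475,0,0.35,0,0.4]
    - [0.53,0.197,-0.475,0,0.35,0,0.4]

```text
time_s: 16.65
tool_pos: [0.446, 0.2172, 0.1965]
tool_rot: [-179.7, 0.0, 108.1]
force: [0.5, -0.6, -1.3]
grip_width: 0.0465
grasp_force: 20.0
```

Run:
```python
from cup import *
K,im=shot('wrist','w7'); o=env.get_obs(); print(o['tool_pos'],o['tool_rot'])
b=bluemask(im); p=np.argwhere(b); print(b.sum(),p.min(0),p.max(0))
print('top edge per col',[(u,int(np.argmax(b[:,u]))) for u in range(p[:,1].min(),p[:,1].max()+1,4)])
T=R.from_euler('xyz',o['tool_rot'],degrees=True).as_matrix(); t=np.linspace(0,2*np.pi,181)
# predicted topmost silhouettes for rim plane h ahead of TCP and x offset dx
def edge(h,dx,dy=0,r=.027):
    P=o['tool_pos']+(T@np.c_[dx+r*np.cos(t),dy+r*np.sin(t),np.full(181,h)].T).T
    q=proj(K,P); return q
for h in(.008,.012,.016):
  for dx in(-.004,0,.004):
    q=np.vstack([edge(h,dx),edge(h-.004,dx)]); i=np.argmin(q[:,1]); print(h,dx,'top',q[i].round(1),'cols',q[:,0].min().round(1),q[:,0].max().round(1))
```

```text
[0.44617922 0.21688868 0.19661356] [-1.79701016e+02  3.29037927e-02  1.08067102e+02]
3978.0 [201 275] [255 364]
top edge per col [(275, 252), (279, 228), (283, 221), (287, 217), (291, 211), (295, 208), (299, 206), (303, 204), (307, 203), (311, 202), (315, 202), (319, 201), (323, 201), (327, 202), (331, 204), (335, 205), (339, 207), (343, 209), (347, 211), (351, 213), (355, 216), (359, 224), (363, 234)]
0.008 -0.004 top [319.6 207.6] cols 272.2 367.1
0.008 0 top [319.6 200.6] cols 271.9 367.4
0.008 0.004 top [319.6 193.6] cols 271.6 367.7
0.012 -0.004 top [319.6 205.7] cols 273.2 366.1
0.012 0 top [319.6 198.9] cols 272.9 366.4
0.012 0.004 top [319.6 192.1] cols 272.7 366.6
0.016 -0.004 top [319.7 204. ] cols 274.1 365.2
0.016 0 top [319.7 197.3] cols 273.9 365.4
0.016 0.004 top [319.6 190.6] cols 273.6 365.7
```

Run:
```python
from cup import *
move([.4468,.3328,.10],[180,0,108])
```

```text
pose [0.4462 0.2169 0.1966] [-1.7970e+02  3.0000e-02  1.0807e+02] shift [0.5503 0.1852 0.4818] turn [-0.0035  0.0004  0.0008]
```

apply_moves:
  moves:
    - [0.1,0.03,0,0,0,0,0.4]
    - [0.25,0.08,0,0,0,0,0.4]
    - [0.4,0.13,0,0,0,0,0.4]
    - [0.5,0.17,0.05,0,0,0,0.4]
    - [0.55,0.185,0.15,-0.003,0,0,0.4]
    - [0.55,0.185,0.28,-0.003,0,0,0.4]
    - [0.55,0.185,0.4,-0.003,0,0,0.4]
    - [0.55,0.185,0.48,-0.003,0,0,0.4]
    - [0.55,0.185,0.48,-0.003,0,0,0.4]
    - [0.55,0.185,0.48,-0.003,0,0,0.4]

```text
time_s: 17.7
tool_pos: [0.4479, 0.3332, 0.1016]
tool_rot: [179.9, -0.0, 108.0]
force: [0.8, 0.8, -0.7]
grip_width: 0.0457
grasp_force: 20.0
```

Run:
```python
from cup import *
move([.4468,.3328,.07],[180,0,108]); print(env.get_obs()['force'])
# look: blue rim vs silver rim in side camera
k,im=shot('side','s1')
```

```text
pose [0.4479 0.3332 0.1016] [ 1.7995e+02 -4.0000e-02  1.0799e+02] shift [-0.0003 -0.0062  0.1581] turn [ 0.0006 -0.0005 -0.0001]
[ 0.78570937  0.83635175 -0.65591364]
```

apply_moves:
  moves:
    - [0,-0.006,0.03,0,0,0,0.4]
    - [0,-0.006,0.06,0,0,0,0.4]
    - [0,-0.006,0.09,0,0,0,0.4]
    - [0,-0.006,0.11,0,0,0,0.4]
    - [0,-0.006,0.125,0,0,0,0.4]
    - [0,-0.006,0.135,0,0,0,0.4]
    - [0,-0.006,0.14,0,0,0,0.4]
    - [0,-0.006,0.145,0,0,0,0.4]
    - [0,-0.006,0.15,0,0,0,0.4]
    - [0,-0.006,0.15,0,0,0,0.4]

```text
time_s: 18.75
tool_pos: [0.4465, 0.3328, 0.0711]
tool_rot: [180.0, -0.0, 108.0]
force: [-0.1, 0.1, -1.3]
grip_width: 0.046
grasp_force: 20.0
```

apply_moves:
  moves:
    - [0,0,0.004,0,0,0,0.4]
    - [0,0,0.008,0,0,0,0.4]
    - [0,0,0.008,0,0,0,0.4]

```text
time_s: 19.05
tool_pos: [0.4465, 0.3328, 0.0695]
tool_rot: [180.0, -0.0, 108.0]
force: [-0.2, 0.6, -1.6]
grip_width: 0.0463
grasp_force: 20.0
```

apply_moves:
  moves:
    - [0,0,0.004,0,0,0,0.4]
    - [0,0,0.008,0,0,0,0.4]
    - [0,0,0.008,0,0,0,0.4]

```text
time_s: 19.35
tool_pos: [0.4464, 0.3328, 0.0678]
tool_rot: [180.0, -0.0, 108.0]
force: [-0.3, 0.4, -1.6]
grip_width: 0.0461
grasp_force: 20.0
```

apply_moves:
  moves:
    - [0,0,0.004,0,0,0,0.4]
    - [0,0,0.008,0,0,0,0.4]
    - [0,0,0.008,0,0,0,0.4]

```text
time_s: 19.65
tool_pos: [0.4464, 0.3328, 0.0662]
tool_rot: [180.0, -0.0, 108.0]
force: [-0.1, 0.1, -1.8]
grip_width: 0.0463
grasp_force: 20.0
```

apply_moves:
  moves:
    - [0,0,0.003,0,0,0,0.4]
    - [0,0,0.006,0,0,0,0.4]
    - [0,0,0.006,0,0,0,0.4]

```text
time_s: 19.95
tool_pos: [0.4465, 0.3328, 0.0651]
tool_rot: [180.0, -0.0, 108.0]
force: [-0.4, 0.7, -1.8]
grip_width: 0.046
grasp_force: 20.0
```

apply_moves:
  moves:
    - [0,0,0.003,0,0,0,0.4]
    - [0,0,0.006,0,0,0,0.4]
    - [0,0,0.006,0,0,0,0.4]

```text
time_s: 20.25
tool_pos: [0.4465, 0.3328, 0.0639]
tool_rot: [180.0, -0.0, 108.0]
force: [-0.1, -0.3, -1.3]
grip_width: 0.046
grasp_force: 20.0
```

apply_moves:
  moves:
    - [0,0,0.003,0,0,0,0.4]
    - [0,0,0.006,0,0,0,0.4]
    - [0,0,0.006,0,0,0,0.4]

```text
time_s: 20.55
tool_pos: [0.4464, 0.3328, 0.0627]
tool_rot: [180.0, -0.0, 108.0]
force: [0.1, 0.0, -1.0]
grip_width: 0.0459
grasp_force: 20.0
```

apply_moves:
  moves:
    - [0,0,0.003,0,0,0,0.4]
    - [0,0,0.006,0,0,0,0.4]
    - [0,0,0.006,0,0,0,0.4]

```text
time_s: 20.85
tool_pos: [0.4465, 0.333, 0.0621]
tool_rot: [180.0, -0.0, 108.0]
force: [-0.7, -0.8, 4.4]
grip_width: 0.0462
grasp_force: 20.0
```

Run:
```python
from cup import *
k=cal('side'); im=viewer.read_camera('side'); cv2.imwrite('pics/s2.png',im[:,:,::-1])
b=bluemask(im); p=np.argwhere(b); print('blue',b.sum(),p.min(0),p.max(0))
u=int(p[:,1].mean()); print(u,[(v,im[v,u].tolist()) for v in range(p[:,0].max()-6,p[:,0].max()+16,1)])
for h in (0.05,.054,.102): print(h,proj(k,[.4473,.3314,h])[0].round(1))
o=env.get_obs();print(o['force'],o['tool_pos'],o['grasp_force'])
```

```text
blue 10830.0 [225 508] [399 639]Traceback (most recent call last):
  File "<stdin>", line 4, in <module>
IndexError: index 400 is out of bounds for axis 0 with size 400
```

apply_moves:
  moves:
    - [0,0,0,0,0,0,0.4]
    - [0,0,0,0,0,0,0.4]
    - [0,0,0,0,0,0,0.4]
    - [0,0,0,0,0,0,0.4]

```text
time_s: 21.3
tool_pos: [0.4466, 0.333, 0.062]
tool_rot: [180.0, -0.0, 108.0]
force: [-0.9, -0.8, 6.1]
grip_width: 0.0463
grasp_force: 20.0
```

apply_moves:
  moves:
    - [0,0,0,0,0,0,0.55]
    - [0,0,0,0,0,0,0.6]
    - [0,0,0,0,0,0,0.7]
    - [0,0,0,0,0,0,0.85]
    - [0,0,0,0,0,0,1]
    - [0,0,0,0,0,0,1]
    - [0,0,-0.03,0,0,0,1]
    - [0,0,-0.1,0,0,0,1]
    - [0,0,-0.25,0,0,0,1]
    - [0,0,-0.45,0,0,0,1]
    - [0,0,-0.65,0,0,0,1]
    - [0,0,-0.8,0,0,0,1]
    - [0,0,-0.8,0,0,0,1]
    - [0,0,-0.8,0,0,0,1]

```text
time_s: 22.7
tool_pos: [0.4467, 0.3331, 0.2228]
tool_rot: [179.8, -0.0, 108.0]
force: [0.3, -0.4, 0.2]
grip_width: 0.0869
grasp_force: 0.0
```

```bash
cat > chk.py <<'E'
from cup import *
import sys
K,im=shot('wrist',sys.argv[1]); print(env.get_obs()['tool_pos'])
b=bluemask(im); p=np.argwhere(b); print(b.sum(),p.min(0),p.max(0),im.shape)
B=cv2.GaussianBlur(b,(0,0),1); az=np.array([0,0,1.])
f=lambda v:((cv2.GaussianBlur(rasc(K,np.array([v[0]/1e3,v[1]/1e3,.054]),az,b.shape),(0,0),1)-B)**2)[:232].sum()
s=np.array([447.3,331.4]); r=minimize(f,s,method='Nelder-Mead',options=dict(initial_simplex=s+np.array([[0,0],[3,0],[0,3]]),xatol=.05)); print('blue mm',r.x,r.fun)
E
python3 chk.py w8
```

```text
[0.44631168 0.33246227 0.22161782]
2376.0 [165 295] [222 345] (400, 640, 3)
blue mm [447.00249794 333.16285638] 63.345124756968175
```

```bash
python3 -c "
from cell import env
print(env.sign_off())"
```

```text
the job is handed in; nothing more can be done
None
```

I handed the job in at about 23 s of the 62 s allowed, but the hand-in returned no verdict. The scraper lies in its pocket. The blue cup stands mouth-down on the silver cup, set down with about 6 N and about 1.5–2 mm off centre by my measurement (limit 4.5 mm). I did not re-measure the silver cup or the cups' tilt after the release.

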